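# Size a syrup-pump plunger on the hole gauge

## Robot

A 6-joint arm with a two-finger parallel gripper is mounted at the origin on the work surface. World frame = base frame: x ahead of the robot, y to its left, z up, the work surface at z = 0. Lengths are in m, angles in degrees, forces in N, time in s.
With the tool pointing down it reaches from about 0.4 to 0.825 m from the base axis. Payload 7 kg.
Tool frame: the origin (TCP) lies on the centre line of the jaws, within the pads' length; the fingertips stand 19 mm ahead of it and the grasp point (between the pads) is the TCP; z points along the fingers, y is the line along which they close (so a half turn about z gives the same grasp; the last joint's range is limited). The gripper opens to 88 mm and grips with 3 to 60 N. Pads are 19 mm wide; open, the fingers measure 130 mm over their backs; the gripper's body (78 mm by 193 mm) begins 47 mm behind the grasp point.
Start: joints at [-48.982, 20.546, 0.682, 0, -70.136, -16.507], TCP at [0.28, -0.614, 0.246] pointing down, gripper open.
Joint ranges: [-176.03, 176.03], [-82.01, 121.73], [-58.28, 71.71], [-173.87, 95.51], [-174.79, -0.11], [-173.66, 173.66]. Speed limits (degrees/s): [136.94, 136.94, 172.46, 180, 180, 180].

## Interface

Orientations are given as [roll, pitch, yaw] about the fixed x, y, z axes, in that order (R = Rz(yaw) Ry(pitch) Rx(roll)).
In Python, from plant import get_state, capture, close_job gives the robot as it stands.
- The arm moves only by the tool apply_moves, never from a script. Its argument "targets" is a list of rows, each a list of 7 numbers: the opening, from 0 (shut) to 1 (fully open), then the shift along the tool's x, y, z normalised to -1 to 1, where 1 is 1000 mm, then the turn, a rotation vector about the tool's x, y, z normalised to -1 to 1, where 1 is 90 degrees. In form: [[claw, tx, ty, tz, ax, ay, az], ...]. A call has 1 to 20 rows; each row shifts and turns the commanded pose from where the row before left it, along the tool's axes as they then stand; what a row does not reach is not made up. A row lasts 1/12 s, in which the tool goes at most 41.7 mm and 7.16 degrees, less where a joint would pass 70% of its speed; a pose out of reach is approached as far as the arm can. A call with a number of a shift or a turn outside -1 to 1 is refused whole. A call with a gripper value outside its range is refused whole. The fingers move at their own pace and stop on an object; "newtons" is the grip in N (left out, the last holds). Time passes only in rows, so rows that do not move let the fingers close. It gives the time, the measured TCP pose, the force, the opening and the grip force at its end, in the units of the state.
- get_state(): the state, without advancing time (a new reading comes with each control period).
- capture(name): name is "side" or "top"; returns a dict with "frame" (480x640x3 uint8, red, green, blue), "range_z" (480x640 float32, m along the optical axis (not along the pixel's ray), 0 where there is no reading), "camera_matrix" (3x3 intrinsics, pixels), "T" (4x4, takes a point from camera to world coordinates). Camera axes: x right, y down, z forward; pixel columns grow to the right and rows downward; lengths in m; the calibration is good to about 2 mm. A picture is of the moment at which its call begins.
- close_job(): hands the job in; it is judged then, once.
The state is a dict: "time_s": time; "joints": joint angles; "qd": joint speeds; "joint_torque": joint torques, N m; "tcp_pos": TCP position; "eef_rot": TCP orientation; "contact_force": force on the tool from outside, world axes, zero at the start; "moment": the same for the moment, N m; "gripper_width": finger opening in m; "gripper_force": force on a finger pad.
Only numpy, scipy, OpenCV 4.12 (cv2) and the standard library are available. Lean on these libraries where they do the work, as an engineer would, in place of code of your own. Each camera call takes 0.05 s, during which the arm holds its last target. There are 200 camera calls.

## Task

Find the gauge size of the slim syrup-pump plunger by stepping it down the hole gauge: first push it down through the widest hole until its foot is close to the counter, draw it out, then push it down through the next smaller hole, which is the tightest one it passes. Leave it there, standing on the counter through that middle hole, and leave the thick plunger standing where it is.

Things in the scene. Friction and masses are not known exactly. Their poses are not given: they have to be found in the camera images.
- slim_mid (a point): Centre of the slim plunger: a loose steel rod, 24 mm in diameter over its whole length, 130 mm long, about 0.15 kg, two black rubber rings round its lower end, standing upright on the counter. The point lies on its axis 65 mm above its foot; z runs up the rod. Round, so its upper part can be gripped from any side.
- thick_mid (a point): Centre (half-way up) of the thick plunger, a bystander: same looks and height (130 mm) but 44 mm in diameter, also standing upright on the counter, loose. The two plungers stand at least 80 mm apart (axis to axis) and may swap places.
- hole_wide (a point): Centre of the widest hole, 56 mm across, at the top face of the gauge: a fixed aluminium plate 180 x 84 x 8 mm on an upright cheek at each short end, top face 70 mm above the counter, open underneath. Its three round through holes lie in a row in order of size. The gauge may lie at any angle; the point's x axis runs along the row to the smallest hole, z is up.
- hole_next (a point): Centre of the middle hole, 38 mm across, at the gauge's top face (70 mm above the counter), 65 mm along the row from the widest hole. The smallest hole, 18 mm across and too small for the slim plunger, lies 46 mm farther on. A rod pushed through comes to stand on the counter.

How it is judged:
By the outcome, as a careful person would: the job done as asked, in the order asked, and still so for the second after the job is handed in, with the robot touching nothing.
It also fails if it takes over 38 s, if anything falls off the work surface, if the arm or the gripper's body presses on something with over 40 N, if the wrist force passes 120 N, or if a joint passes its speed limit or range.

## Working session

There is one attempt and no reset: what is moved stays moved. The work goes in short steps, Python scripts to look and compute and a tool call to move; the robot and the scene stay as the last step left them, time stands still between calls to the robot, and variables do not carry over. Pictures are saved under pics/ and viewed, at most 10 in all, crops included, and the job is handed in when it is done.

Besides the shell and the picture viewer there is one more tool, called as name([rows], argument=value, ...), one row to a line, values as JSON. apply_moves: Moves the arm, as the interface text tells. Scaled input: -1 to 1 covers 1000 mm each way for a shift and 90 degrees each way for a turn. Its arguments: {"type":"object","properties":{"targets":{"type":"array","items":{"type":"array","items":{"type":"number"}}},"newtons":{"type":"number"}},"required":["targets"]}

```bash
mkdir -p pics && python3 - <<'E'
from plant import *
import cv2,numpy as np
s=get_state();print({k:np.round(v,3).tolist() for k,v in s.items()})
ims=[]
for n in("top","side"):
    c=capture(n);np.savez(f"{n}0.npz",**c);ims.append(c["frame"][:,:,::-1]);print(n,np.round(c["T"],3).tolist(),c["camera_matrix"].tolist())
    cv2.imwrite(f"pics/{n}0.png",c["frame"][:,:,::-1])
E
```

```text
{'time_s': 0.0, 'joints': [-48.982, 20.591, 0.633, -0.019, -70.134, -16.506], 'qd': [0.003, -0.004, 0.006, 0.041, -0.017, 0.005], 'joint_torque': [0.001, -58.272, 29.307, 6.997, 0.007, -0.0], 'tcp_pos': [0.28, -0.614, 0.245], 'eef_rot': [179.906, -0.009, -155.495], 'contact_force': [-0.222, -0.715, 0.394], 'moment': [0.022, -0.081, 0.049], 'gripper_force': 0.0, 'gripper_width': 0.087}
top [[0.0, -0.981, 0.193, 0.382], [-1.0, 0.001, 0.007, -0.089], [-0.007, -0.193, -0.981, 0.97], [0.0, 0.0, 0.0, 1.0]] [[536.2437615511302, 0.0, 314.3812939475037], [0.0, 536.2437615511302, 239.93819267210927], [0.0, 0.0, 1.0]]
side [[-0.984, -0.096, 0.153, 0.437], [-0.18, 0.462, -0.868, 0.557], [0.012, -0.881, -0.472, 0.46], [0.0, 0.0, 0.0, 1.0]] [[448.23448542802, 0.0, 323.0871461874065], [0.0, 448.23448542802, 233.6414663084364], [0.0, 0.0, 1.0]]
```

View pics/top0.png

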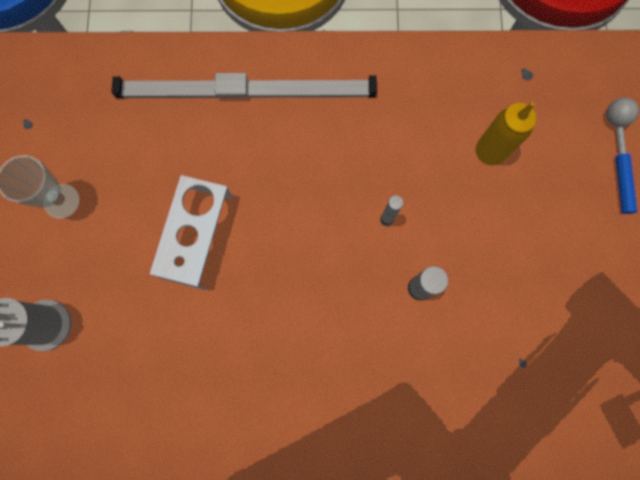

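View pics/side0.png

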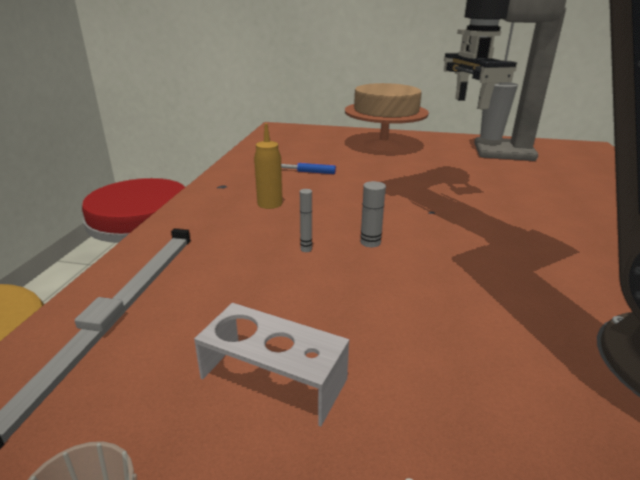

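The top view shows the slim plunger's cap at about (396,203), the thick one's at (434,280), and the holes at (198,200), (187,236) and (179,261). The side view agrees: both plungers are upright, and the wide hole is at the far end, towards the yellow stool.

```bash
cat > h.py <<'E'
import numpy as np,cv2
def world(c):
    K=c["camera_matrix"];T=c["T"];d=c["range_z"];v,u=np.mgrid[:480,:640]
    p=np.stack([(u-K[0,2])/K[0,0]*d,(v-K[1,2])/K[1,1]*d,d],-1)
    return p@T[:3,:3].T+T[:3,3]
def ray(c,u,v,z):
    K=c["camera_matrix"];T=c["T"]
    r=T[:3,:3]@[(u-K[0,2])/K[0,0],(v-K[1,2])/K[1,1],1]
    return T[:3,3]+r*(z-T[2,3])/r[2]
E
python3 - <<'E'
from h import *
for n in("top","side"):
    c=dict(np.load(n+"0.npz"));P=world(c);ok=c["range_z"]>0;z=P[...,2]
    print(n,"table z",np.median(z[ok&(abs(z)<.03)]))
    def box(x0,x1,y0,y1,a,b):return ok&(P[...,0]>x0)&(P[...,0]<x1)&(P[...,1]>y0)&(P[...,1]<y1)&(z>a)&(z<b)
    for nm,u,v in(("slim",396,203),("thick",434,280)):
        g=ray(dict(np.load("top0.npz")),u,v,.13);m=box(g[0]-.035,g[0]+.035,g[1]-.035,g[1]+.035,.123,.137)
        q=P[m];print(nm,"guess",g.round(4),"n",m.sum(),"mid",((q.min(0)+q.max(0))/2).round(4) if len(q) else 0,"mean",q.mean(0).round(4),"ext",np.ptp(q,axis=0).round(3))
        m=box(g[0]-.035,g[0]+.035,g[1]-.035,g[1]+.035,.03,.11);q=P[m]
        print("  body ext",q.min(0).round(4),q.max(0).round(4))
    g=ray(dict(np.load("top0.npz")),187,236,.07)
    m=box(g[0]-.14,g[0]+.14,g[1]-.14,g[1]+.14,.064,.076)
    cs,h=cv2.findContours(m.astype(np.uint8),cv2.RETR_CCOMP,cv2.CHAIN_APPROX_NONE)
    for k,hh in zip(cs,h[0]):
        if len(k)<12:continue
        w=np.array([ray(c,*p,.07)[:2] for p in k[:,0]]).astype(np.float32)
        (cx,cy),r=cv2.minEnclosingCircle(w)
        A=np.c_[2*w,np.ones(len(w))];s=np.linalg.lstsq(A,(w**2).sum(1),rcond=None)[0]
        print("hole" if hh[3]>=0 else "outer",len(k),np.round([cx,cy,r],4),"fit",s[:2].round(4),np.sqrt(s[2]+s[:2]@s[:2]).round(4),cv2.minAreaRect(w*1000))
E
```

```text
top table z 0.00015234171522621187
slim guess [ 0.6084 -0.2152  0.13  ] n 167 mid [ 0.6109 -0.2142  0.1285] mean [ 0.6101 -0.2143  0.1296] ext [0.022 0.022 0.011]
  body ext [ 0.5986 -0.2252  0.0304] [ 0.6162 -0.2024  0.11  ]
thick guess [ 0.4834 -0.2712  0.13  ] n 612 mid [ 0.4843 -0.271   0.1292] mean [ 0.4842 -0.2707  0.1298] ext [0.043 0.043 0.011]
  body ext [ 0.4628 -0.2807  0.0303] [ 0.5032 -0.2491  0.1093]
outer 289 [0.5791 0.1332 0.0986] fit [0.579  0.1331] 0.0757 ((579.0997924804688, 132.58668518066406), (86.0145263671875, 180.41287231445312), 75.71736907958984)
hole 30 [0.524  0.1468 0.0101] fit [0.5239 0.1467] 0.0093 ((524.1641845703125, 146.43197631835938), (17.38156509399414, 18.933067321777344), 46.6301383972168)
hole 61 [0.5683 0.1355 0.0201] fit [0.5681 0.1354] 0.0191 ((568.0711669921875, 135.23883056640625), (36.46995544433594, 38.52985763549805), 46.73567199707031)
hole 92 [0.6312 0.1195 0.0291] fit [0.6308 0.1194] 0.0279 ((631.11865234375, 119.87480926513672), (55.00736618041992, 56.53887176513672), 46.92741394042969)
side table z -0.0008019812660441383
slim guess
[... 307 characters left out ...]
]
  body ext [ 0.4603 -0.2757  0.03  ] [ 0.5039 -0.2487  0.1099]
outer 341 [0.5767 0.1357 0.0996] fit [0.5749 0.1351] 0.0749 ((576.525146484375, 135.6793212890625), (89.39019775390625, 181.70948791503906), 75.72335052490234)
hole 33 [0.5213 0.1506 0.0093] fit [0.5212 0.1498] 0.0081 ((521.0814208984375, 149.92752075195312), (16.01241111755371, 16.36876678466797), 46.9627571105957)
hole 73 [0.5654 0.1388 0.0193] fit [0.5654 0.1386] 0.0179 ((565.6702270507812, 138.58261108398438), (35.9879264831543, 36.563941955566406), 67.3390121459961)
hole 101 [0.6276 0.1227 0.0282] fit [0.6276 0.1229] 0.0266 ((627.9238891601562, 122.88484191894531), (54.23247146606445, 53.04569625854492), 48.50044250488281)
```

apply_moves([
  [1, -0.031, 0.0151, 0, 0, 0, 0],
  [1, -0.031, 0.0151, 0, 0, 0, 0],
  [1, -0.031, 0.0151, 0, 0, 0, 0],
  [1, -0.031, 0.0151, 0, 0, 0, 0],
  [1, -0.031, 0.0151, 0, 0, 0, 0],
  [1, -0.031, 0.0151, 0, 0, 0, 0],
  [1, -0.031, 0.0151, 0, 0, 0, 0],
  [1, -0.031, 0.0151, 0, 0, 0, 0],
  [1, -0.031, 0.0151, 0, 0, 0, 0],
  [1, -0.031, 0.0151, 0, 0, 0, 0],
  [1, -0.031, 0.0151, 0, 0, 0, 0],
  [1, -0.031, 0.0151, 0, 0, 0, 0],
  [1, -0.031, 0.0151, 0, 0, 0, 0],
  [1, -0.031, 0.0151, 0, 0, 0, 0],
  [1, -0.031, 0.0151, 0.02, 0, 0, 0],
  [1, 0, 0, 0.03, 0, 0, 0],
  [1, 0, 0, 0.03, 0, 0, 0],
  [1, 0, 0, 0, 0, 0, 0],
  [1, 0, 0, 0, 0, 0, 0],
], newtons=25)

```text
time_s: 1.68
tcp_pos: [0.6081, -0.215, 0.1641]
eef_rot: [179.9, -0.2, -155.5]
contact_force: [0.1, -0.0, -0.1]
gripper_width: 0.0876
gripper_force: 0.0
```

apply_moves([
  [1, 0, 0, 0.02, 0, 0, 0],
  [1, 0, 0, 0.02, 0, 0, 0],
  [1, 0, 0, 0.015, 0, 0, 0],
  [1, 0, 0, 0.007, 0, 0, 0],
  [1, 0, 0, 0, 0, 0, 0],
  [0.4, 0, 0, 0, 0, 0, 0],
  [0.4, 0, 0, 0, 0, 0, 0],
  [0.4, 0, 0, 0, 0, 0, 0],
  [0.2, 0, 0, 0, 0, 0, 0],
  [0.2, 0, 0, 0, 0, 0, 0],
  [0.2, 0, 0, 0, 0, 0, 0],
  [0.2, 0, 0, 0, 0, 0, 0],
  [0.2, 0, 0, 0, 0, 0, 0],
], newtons=25)

```text
time_s: 2.77
tcp_pos: [0.6091, -0.2151, 0.1036]
eef_rot: [-180.0, 0.0, -155.5]
contact_force: [-0.9, -0.0, -0.1]
gripper_width: 0.0399
gripper_force: 0.0
```

apply_moves([
  [0, 0, 0, 0, 0, 0, 0],
  [0, 0, 0, 0, 0, 0, 0],
  [0, 0, 0, 0, 0, 0, 0],
  [0, 0, 0, 0, 0, 0, 0],
  [0, 0, 0, 0, 0, 0, 0],
  [0, 0, 0, 0, 0, 0, 0],
  [0, 0, 0, 0, 0, 0, 0],
], newtons=25)

```text
time_s: 3.35
tcp_pos: [0.6091, -0.2151, 0.1035]
eef_rot: [180.0, -0.0, -155.5]
contact_force: [-0.5, -0.4, -0.6]
gripper_width: 0.0236
gripper_force: 25.0
```

apply_moves([
  [0, 0, 0, -0.02, 0, 0, 0],
  [0, 0, 0, -0.03, 0, 0, 0],
  [0, 0, 0, -0.03, 0, 0, 0],
  [0, 0, 0, -0.02, 0, 0, 0],
  [0, -0.0113, 0.0212, 0, 0, 0, 0],
  [0, -0.0113, 0.0212, 0, 0, 0, 0],
  [0, -0.0113, 0.0212, 0, 0, 0, 0],
  [0, -0.0113, 0.0212, 0, 0, 0, 0],
  [0, -0.0113, 0.0212, 0, 0, 0, 0],
  [0, -0.0113, 0.0212, 0, 0, 0, 0],
  [0, -0.0113, 0.0212, 0, 0, 0, 0],
  [0, -0.0113, 0.0212, 0, 0, 0, 0],
  [0, -0.0113, 0.0212, 0, 0, 0, 0],
  [0, -0.0113, 0.0212, 0, 0, 0, 0],
  [0, -0.0113, 0.0212, 0, 0, 0, 0],
  [0, -0.0113, 0.0212, 0, 0, 0, 0],
  [0, -0.0113, 0.0212, 0, 0, 0, 0],
  [0, -0.0113, 0.0212, 0, 0, 0, 0],
  [0, 0, 0, 0, 0, 0, 0],
  [0, 0, 0, 0, 0, 0, 0],
])

```text
time_s: 5.02
tcp_pos: [0.6297, 0.1217, 0.2031]
eef_rot: [180.0, -0.0, -155.4]
contact_force: [0.0, -0.4, -0.6]
gripper_width: 0.0236
gripper_force: 25.0
```

```bash
python3 - <<'E'
from plant import *
from h import *
s=get_state();t=np.array(s["tcp_pos"]);print(t,s["eef_rot"],s["gripper_width"],s["time_s"])
c=capture("side");np.savez("side1.npz",**c)
P=world(c);d=c["range_z"]
m=(d>0)&(abs(P[...,0]-t[0])<.04)&(abs(P[...,1]-t[1])<.04)
for z in(.11,.13,.15,.17):
    q=P[m&(abs(P[...,2]-z)<.01)]
    if len(q):print(z,len(q),q.min(0).round(4),q.max(0).round(4))
f=c["frame"][:,:,::-1]
cv2.imwrite("pics/side1.png",cv2.resize(f[150:430,130:400],None,fx=2,fy=2))
E
```

```text
[0.62969123 0.12172359 0.20312545] [ 1.79993500e+02 -4.06977328e-02 -1.55376539e+02] 0.0236013632513089 5.0167
0.11 244 [0.6162 0.1151 0.1003] [0.6389 0.1339 0.12  ]
0.13 255 [0.6162 0.1172 0.1201] [0.6404 0.1357 0.14  ]
0.15 268 [0.6167 0.1147 0.1401] [0.6395 0.1346 0.1599]
0.17 204 [0.6168 0.1154 0.16  ] [0.6386 0.1344 0.1764]
```

View pics/side1.png

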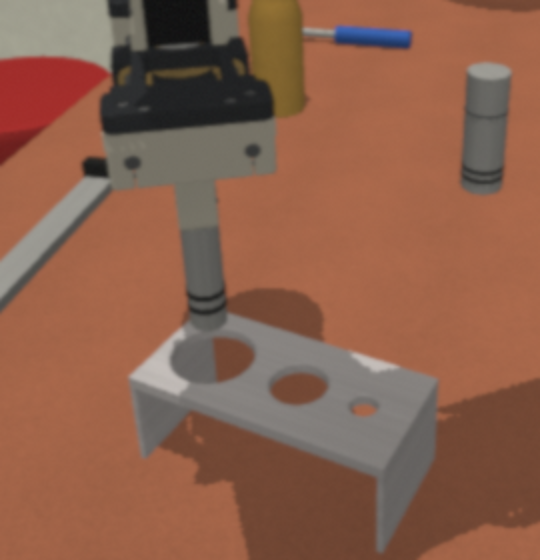

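The picture shows the rod hanging upright over the wide hole: foot near crop pixel (207,325), hole at (213,358). The side depth puts the rod within about 1 mm of the hole's axis, so I'm pushing it down.

apply_moves([
  [0, 0, 0, 0.01, 0, 0, 0],
  [0, 0, 0, 0.016, 0, 0, 0],
  [0, 0, 0, 0.016, 0, 0, 0],
  [0, 0, 0, 0.016, 0, 0, 0],
  [0, 0, 0, 0.016, 0, 0, 0],
  [0, 0, 0, 0.014, 0, 0, 0],
  [0, 0, 0, 0.008, 0, 0, 0],
  [0, 0, 0, 0, 0, 0, 0],
  [0, 0, 0, 0, 0, 0, 0],
  [0, 0, 0, 0, 0, 0, 0],
])

```text
time_s: 5.9
tcp_pos: [0.6305, 0.1203, 0.1084]
eef_rot: [-180.0, 0.1, -155.5]
contact_force: [-0.1, 1.4, -0.5]
gripper_width: 0.0234
gripper_force: 25.0
```

apply_moves([
  [0, 0, 0, 0.002, 0, 0, 0],
  [0, 0, 0, 0, 0, 0, 0],
  [0, 0, 0, 0, 0, 0, 0],
  [0, 0, 0, -0.01, 0, 0, 0],
  [0, 0, 0, -0.018, 0, 0, 0],
  [0, 0, 0, -0.018, 0, 0, 0],
  [0, 0, 0, -0.018, 0, 0, 0],
  [0, 0, 0, -0.018, 0, 0, 0],
  [0, 0, 0, -0.014, 0, 0, 0],
  [0, 0, 0, 0, 0, 0, 0],
  [0, 0.01, 0.008, 0, 0, 0, 0],
  [0, 0.0155, 0.013, 0, 0, 0, 0],
  [0, 0.0155, 0.013, 0, 0, 0, 0],
  [0, 0.01, 0.008, 0, 0, 0, 0],
  [0, 0, 0, 0, 0, 0, 0],
  [0, 0, 0, 0, 0, 0, 0],
  [0, 0, 0, 0, 0, 0, 0],
])

```text
time_s: 7.32
tcp_pos: [0.5666, 0.1378, 0.2019]
eef_rot: [-180.0, 0.0, -155.5]
contact_force: [0.3, -0.5, -1.4]
gripper_width: 0.0235
gripper_force: 25.0
```

```bash
python3 - <<'E'
from plant import *
from h import *
s=get_state();t=np.array(s["tcp_pos"]);print(t,s["eef_rot"],s["gripper_width"],s["time_s"])
c=capture("side");np.savez("side2.npz",**c)
P=world(c);d=c["range_z"]
m=(d>0)&(abs(P[...,0]-t[0])<.04)&(abs(P[...,1]-t[1])<.04)
for z in(.11,.13,.15,.17):
    q=P[m&(abs(P[...,2]-z)<.01)]
    if len(q):print(z,len(q),q.min(0).round(4),q.max(0).round(4))
f=c["frame"][:,:,::-1]
cv2.imwrite("pics/side2.png",cv2.resize(f[150:430,130:400],None,fx=2,fy=2))
E
```

```text
[0.56662456 0.13775455 0.2018632 ] [-1.79989874e+02  4.31595910e-02 -1.55459215e+02] 0.02354133551919025 7.3167
0.11 256 [0.5531 0.1315 0.1001] [0.578  0.1504 0.1199]
0.13 273 [0.5537 0.1315 0.12  ] [0.5771 0.1506 0.14  ]
0.15 268 [0.5539 0.1357 0.14  ] [0.576  0.1513 0.1599]
0.17 194 [0.5539 0.1374 0.16  ] [0.5759 0.1505 0.1799]
```

View pics/side2.png

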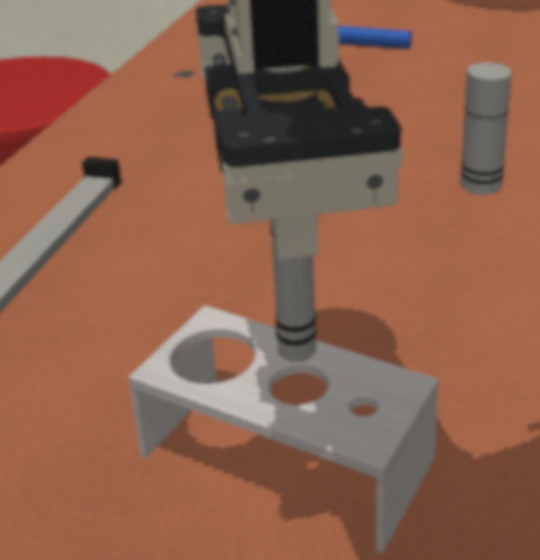

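The rod's foot (crop pixel (297,352)) is directly above the middle hole at (299,385), within 1 mm by the depth readings. I'm lowering it and watching the force.

apply_moves([
  [0, 0, 0, 0.01, 0, 0, 0],
  [0, 0, 0, 0.016, 0, 0, 0],
  [0, 0, 0, 0.016, 0, 0, 0],
  [0, 0, 0, 0.016, 0, 0, 0],
  [0, 0, 0, 0.016, 0, 0, 0],
  [0, 0, 0, 0.014, 0, 0, 0],
  [0, 0, 0, 0.007, 0, 0, 0],
  [0, 0, 0, 0, 0, 0, 0],
  [0, 0, 0, 0.001, 0, 0, 0],
  [0, 0, 0, 0.001, 0, 0, 0],
  [0, 0, 0, 0, 0, 0, 0],
  [0, 0, 0, 0, 0, 0, 0],
])

```text
time_s: 8.37
tcp_pos: [0.5664, 0.1377, 0.1051]
eef_rot: [180.0, 0.1, -155.5]
contact_force: [0.1, -0.4, -1.0]
gripper_width: 0.0233
gripper_force: 25.0
```

apply_moves([
  [0, 0, 0, 0.001, 0, 0, 0],
  [0, 0, 0, 0, 0, 0, 0],
  [0, 0, 0, 0.0005, 0, 0, 0],
  [0, 0, 0, 0, 0, 0, 0],
  [0, 0, 0, 0, 0, 0, 0],
])

```text
time_s: 8.78
tcp_pos: [0.5662, 0.1377, 0.1032]
eef_rot: [180.0, 0.0, -155.5]
contact_force: [0.3, 0.4, -0.2]
gripper_width: 0.0235
gripper_force: 25.0
```

apply_moves([
  [0, 0, 0, 0.0005, 0, 0, 0],
  [0, 0, 0, 0, 0, 0, 0],
  [0, 0, 0, 0.0005, 0, 0, 0],
  [0, 0, 0, 0, 0, 0, 0],
])

```text
time_s: 9.12
tcp_pos: [0.5665, 0.1377, 0.1032]
eef_rot: [-180.0, 0.1, -155.5]
contact_force: [-3.0, 0.3, 7.7]
gripper_width: 0.0233
gripper_force: 25.0
```

Contact is felt at 7.7 N, so the foot is on the counter. I'm easing off slightly, releasing gently and then rising.

apply_moves([
  [0, 0, 0, -0.0005, 0, 0, 0],
  [0, 0, 0, 0, 0, 0, 0],
  [0, 0, 0, 0, 0, 0, 0],
  [0.3, 0, 0, 0, 0, 0, 0],
  [0.4, 0, 0, 0, 0, 0, 0],
  [0.6, 0, 0, 0, 0, 0, 0],
  [0.8, 0, 0, 0, 0, 0, 0],
  [1, 0, 0, 0, 0, 0, 0],
  [1, 0, 0, 0, 0, 0, 0],
  [1, 0, 0, 0, 0, 0, 0],
  [1, 0, 0, 0, 0, 0, 0],
  [1, 0, 0, 0, 0, 0, 0],
  [1, 0, 0, 0, 0, 0, 0],
  [1, 0, 0, 0, 0, 0, 0],
], newtons=5)

```text
time_s: 10.28
tcp_pos: [0.5661, 0.1376, 0.1026]
eef_rot: [180.0, 0.0, -155.5]
contact_force: [-0.5, 0.1, 0.5]
gripper_width: 0.0852
gripper_force: 0.0
```

apply_moves([
  [1, 0, 0, -0.01, 0, 0, 0],
  [1, 0, 0, -0.02, 0, 0, 0],
  [1, 0, 0, -0.03, 0, 0, 0],
  [1, 0, 0, -0.03, 0, 0, 0],
  [1, 0, 0, -0.03, 0, 0, 0],
  [1, 0, 0, -0.02, 0, 0, 0],
  [1, 0, 0, 0, 0, 0, 0],
  [1, 0, 0, 0, 0, 0, 0],
])

```text
time_s: 10.95
tcp_pos: [0.5666, 0.1379, 0.2448]
eef_rot: [180.0, 0.2, -155.5]
contact_force: [-0.3, -0.4, -0.3]
gripper_width: 0.0878
gripper_force: 0.0
```

```bash
python3 - <<'E'
from plant import *
from h import *
s=get_state();print(s["tcp_pos"],s["time_s"],s["gripper_width"])
c=capture("side");P=world(c);d=c["range_z"]
m=(d>0)&(abs(P[...,0]-.566)<.03)&(abs(P[...,1]-.138)<.03)
for z in(.085,.1,.12):
    q=P[m&(abs(P[...,2]-z)<.008)]
    if len(q):print(z,len(q),q.min(0).round(4),q.max(0).round(4))
cv2.imwrite("pics/side3.png",cv2.resize(c["frame"][150:430,130:400,::-1],None,fx=2,fy=2))
E
```

```text
[0.56663353 0.13787921 0.24478527] 10.95 0.08781593032554463
0.085 190 [0.553  0.1346 0.077 ] [0.5753 0.1518 0.093 ]
0.1 191 [0.5533 0.1357 0.0921] [0.5752 0.1507 0.1079]
0.12 212 [0.5532 0.1285 0.1121] [0.5756 0.1506 0.128 ]
```

View pics/side3.png

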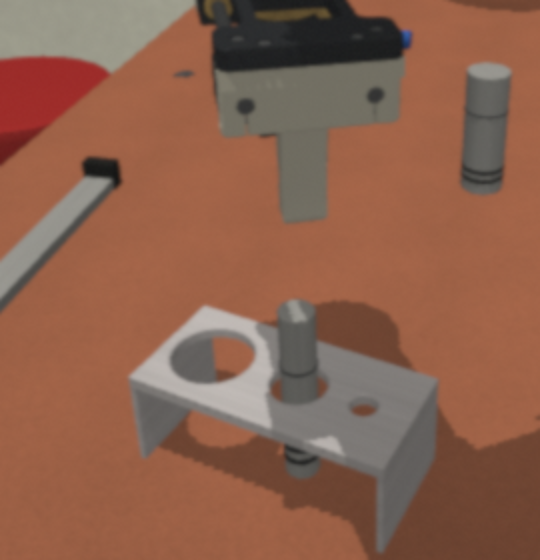

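The slim plunger stands upright through the middle hole at crop pixel (298,385), with its foot on the counter at (302,470). The gripper is clear of it, and the thick plunger at (485,130) hasn't moved.

```bash
python3 -c "
from plant import *
print(close_job())"
```

```text
the job is handed in; nothing more can be done
None
```

The job is handed in after about 11 s of robot time: the slim plunger went down the widest hole to about 3–5 mm above the counter, was drawn out, and now stands on the counter through the middle hole; the thick plunger was not touched.

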